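Ready the folding chain-measuring stand and hold it upright

TASK

Ready the folding chain-measuring stand for the next customer: turn the footage counter's black knob anticlockwise back to its zero stop (pointer at the red mark), then flip the yellow kickstand over its centre and fully down so that its foot is on the shop counter, and last bring the leaning red frame upright by its steel top rail. Stay there holding the rail, because the frame tips back when let go: the program finishes while the gripper still holds the frame upright and still. Leave the copper cup, the brass bell and the bangles standing beside the stand as they are.

Things in the scene. Friction and masses are not known exactly. Their poses are not given: they have to be found in the camera images.
- stand: Fixed green base plate 22 mm thick, screwed to the shop counter, carrying the rest of the stand. Origin on the counter (z = 0) straight below the middle of the frame's hinge; local x along the hinge axis, local y across it, z up. Place and yaw vary. The plate spans local x -130 to +80 mm, y -55 to +150 mm.
- counter_box (a point): Centre of the top of the grey counter box, 90 x 90 mm, 67 mm above the shop counter, at the stand's local (0, +100) mm. It has a white dial with black ticks and a red zero mark at local -x; a brass disc of 72 mm diameter, top at z = 73 mm, sits under the knob.
- counter_knob (a joint): Black knob on the counter box, vertical axis: rad turned clockwise (seen from above) from the zero stop. 0 = at the stop. Starts at 0.6 to 1.3, needs about 0.04 N m, stays where left. Grip bar 46 mm long, 14 mm wide, free flanks z = 81 to 111 mm, along the stand's local x at joint 0; the white line on its top is at the end that then points to the red mark (local -x).
- counter_knob_grip (a point): Point on the knob's axis inside its grip bar, 104 mm above the counter, 7 mm below the bar's top. Its x axis runs along the grip bar.
- kickstand_hinge (a point): Point on the kickstand's hinge axis (which runs along local x), fixed to the stand at local x = -105 mm, y = 0, z = 42 mm.
- kickstand (a joint): Kickstand hinge, rad. 0 = parked: the leg stands up, leaning 0.35 rad past vertical to the stand's local +y. 0.35 = vertical, its centre: before it the heavy leg falls back, beyond it it falls by itself to the down stop at 2.14, foot on the counter at local (-105, -146) mm. Pushing its upper part towards local -y with about 1 N flips it.
- kickstand_foot (a point): Centre of the kickstand's black rubber foot (18 mm diameter, 24 mm long along local x), 150 mm from its hinge at the end of the 10 mm thick yellow leg. Parked it is 183 mm above the counter, at the stand's local (-105, +51) mm; down about 9 mm above the counter.
- frame_hinge (a point): Middle of the frame's hinge axis (which runs along local x), fixed to the stand at local (0, 0), 30 mm above the counter.
- frame_lean (a joint): Lean of the red frame, rad. 0 = upright, negative = leaning to the stand's local -y, positive to +y. Starts at its rest stop -0.55; other stop +0.35. A spring pulls it back to -0.55 (2 N at the rail when upright, 3 to 4 N leaning).
- frame: The red frame that leans on its hinge: two uprights 10 x 14 mm at local x = -46 and +46 mm, a steel rail across their tops and between them a brass wheel, 68 mm diameter, 14 mm thick, centred 75 mm from the hinge. Origin at the middle of the hinge axis; its z axis runs along the uprights to the rail.
- rail (a point): Middle of the frame's steel top rail: round bar, 14 mm diameter, 112 mm long along local x, 190 mm from the hinge axis. Leans with the frame: at the stand's local y = -99 mm, z = 192 mm at the start; y = 0, z = 220 mm upright. Below it, between the uprights, is 70 mm of free space. It can be pinched from above and may turn between the fingers.
- cup: Bystander: loose copper cup, 64 mm rim diameter, 80 mm tall, origin under its foot.
- bell: Bystander: loose brass hand bell, 68 mm diameter, 90 mm tall, origin under its mouth, on the counter.
- bangles: Bystander: loose brass bangle ring, 68 mm diameter, 30 mm tall, origin at the centre of its underside.

How it is judged:
On the way, in this order (a step that is already met when the one before it is completed fails the run):
1. the counter knob is back at its zero stop (value of joint counter_knob below 0.1 rad), for 0.2 s.
2. the kickstand is flipped over and down at its stop (value of joint kickstand above 2.04 rad), for 0.2 s.
3. the frame is upright, held by the fingers (value of joint frame_lean between -0.08 and 0.08 rad and contact force between the fingers and frame above 1 N), for 0.3 s.
At the end, for the whole second after the job is handed in: The knob is within 0.1 rad of its zero stop, the kickstand within 0.1 rad of its down stop, and the fingers hold the frame (more than 1 N) with the frame still (under 0.1 rad/s) and within 0.08 rad of upright; the cup, bell and bangles stand within 30 mm of where they were (all of step 3 and value of joint counter_knob below 0.1 rad and value of joint kickstand above 2.04 rad and velocity of joint frame_lean between -0.1 and 0.1 rad/s and distance of each of cup, bell, bangles from where it was at the start of the episode below 0.03 m and angle between each of cup, bell, bangles's own z axis and vertical below 0.2 rad); the arm keeps its last pose, push and grip.
It fails at once if the cup is shifted by more than 30 mm or tipped (distance of cup from where it was at the start of the episode above 0.03 m or angle between cup's own z axis and vertical above 0.35 rad).
It fails at once if the bell is shifted by more than 30 mm or tipped (distance of bell from where it was at the start of the episode above 0.03 m or angle between bell's own z axis and vertical above 0.35 rad).
It fails at once if the bangles is shifted by more than 30 mm or tipped (distance of bangles from where it was at the start of the episode above 0.03 m or angle between bangles's own z axis and vertical above 0.35 rad).
It also fails if it takes over 64 s, if anything falls off the work surface, if the arm or the gripper's body presses on something with over 40 N, if the wrist force passes 120 N, or if a joint passes its speed limit or range.

ROBOT

A 6-joint arm with a two-finger parallel gripper is mounted at the origin on the work surface. World frame = base frame: x ahead of the robot, y to its left, z up, the work surface at z = 0. Lengths are in m, angles in rad, forces in N, time in s.
With the tool pointing down it reaches from about 0.225 to 0.875 m from the base axis. Payload 3.4 kg.
Tool frame: the origin (TCP) lies at the very end of the fingers, on their centre line; the grasp point (between the pads) lies 19 mm behind it; z points along the fingers, y is the line along which they close (so a half turn about z gives the same grasp; the last joint's range is limited). The gripper opens to 85 mm and grips with 20 to 120 N. Pads are 22 mm wide; open, the fingers measure 114 mm over their backs; the gripper's body (76 mm by 85 mm) begins 54 mm behind the grasp point. The pads swing forward as they close: fully open they stand 13 mm farther back than shut.
Start: joints at [1.225, 0.276, 1.505, -0, 1.361, -0.121], TCP at [0.128, 0.561, 0.231] pointing down, gripper open.
Joint ranges: [-2.89, 2.89], [-0.75, 2.08], [0.22, 2.7], [-1.18, 4.32], [0.11, 2.71], [-2.7, 2.7]. Speed limits (rad/s): [2.57, 2.57, 3.14, 3.14, 3.14, 3.14].

INTERFACE

Orientations are given as a unit quaternion [w, x, y, z].
In Python, from rig import get_state, optics, sign_off gives the robot as it stands.
- The arm moves only by the tool send_rows, never from a script. Its argument "increments" is a list of rows, each an object with "gripper": the gripper's target within -1 to 1 (shut at 1, half-way at 0, fully open at -1); "linear": the shift along the world's x, y, z in m, a list of three; "delta_rot": the turn, a rotation vector about the world's x, y, z in rad, a list of three. In form: [{"gripper": gripper, "linear": [dx, dy, dz], "delta_rot": [rx, ry, rz]}, ...]. A call has 1 to 8 rows; each row is the pose to reach, as a shift and turn from the pose commanded when the call began; what a row does not reach only later rows make up. A row lasts 1/10 s, in which the tool goes at most 50 mm and 8.59 degrees, less where a joint would pass 70% of its speed; a pose out of reach is approached as far as the arm can. A call with a gripper value outside its range is refused whole. The fingers move at their own pace and stop on an object; "newtons" is the grip in N (left out, the last holds). Time passes only in rows, so rows that repeat a pose let the fingers close. It gives the time, the measured TCP pose, the force, the opening and the grip force at its end, in the units of the state.
- get_state(): the state, without advancing time (a new reading comes with each control period).
- optics.get_image(name): name is "scene" or "top" or "wrist"; returns a dict with "pixels" (400x640x3 uint8, blue, green, red), "K" (3x3 intrinsics, pixels), "rvec" (rotation vector, rad) and "tvec" (3), from world to camera coordinates, as OpenCV has them; the wrist camera has in their place "T_tool_cam" (4x4, takes a point from camera to tool coordinates, whose origin is the TCP and whose axes are the flange's). Camera axes: x right, y down, z forward; pixel columns grow to the right and rows downward; lengths in m; the calibration is good to about 2 mm. A picture is of the moment at which its call begins: read the wrist's pose just before it. There is no depth.
- sign_off(): hands the job in; it is judged then, once.
The state is a dict: "clock": time; "qpos": joint angles; "qd": joint speeds; "effort": joint torques, N m; "position": TCP position; "ee_rot": TCP orientation; "contact_force": force on the tool from outside, world axes, zero at the start; "moment": the same for the moment, N m; "width": finger opening in m; "gripper_force": force on a finger pad.
Only numpy, scipy, OpenCV 4.12 (cv2) and the standard library are available. Lean on these libraries where they do the work, as an engineer would, in place of code of your own. Each camera call takes 0.05 s, during which the arm holds its last target. There are 200 camera calls.

## Working session

There is one attempt and no reset: what is moved stays moved. The work goes in short steps, Python scripts to look and compute and a tool call to move; the robot and the scene stay as the last step left them, time stands still between calls to the robot, and variables do not carry over. Pictures are saved under pics/ and viewed, at most 10 in all, crops included, and the job is handed in when it is done.

Besides the shell and the picture viewer there is one more tool, called by a JSON object that holds its "method" and its "body", one argument or row to a line. send_rows: Moves the arm, as the interface text tells. Its arguments: {"type":"object","properties":{"increments":{"type":"array"},"newtons":{"type":"number"}},"required":["increments"]}

```bash
mkdir -p pics; ls; python3 - <<'E'
from rig import get_state, optics
import cv2
s=get_state();print(s)
for n in("top","scene"):
    d=optics.get_image(n);cv2.imwrite(f"pics/{n}0.png",d["pixels"]);print(n,d["K"],d["rvec"],d["tvec"])
E
```

```text
pics
{'clock': 0.0, 'qpos': array([ 1.22502006e+00,  2.76588944e-01,  1.50614783e+00, -8.96841938e-06,
        1.36071302e+00, -1.20985153e-01]), 'qd': array([ 7.97548930e-05, -9.88157905e-04,  7.91628932e-04,  2.07797529e-04,
        7.35007101e-04,  2.09596932e-04]), 'effort': array([-1.43551344e-03, -4.16773260e+01, -2.45811850e+01, -2.71940507e-04,
        1.09305247e-02,  1.56830453e-05]), 'position': array([0.12798415, 0.56001985, 0.23043732]), 'ee_rot': array([-2.10483188e-04,  1.12158083e-01,  9.93689943e-01, -9.04413271e-04]), 'contact_force': array([-0.24819701, -0.53118559,  0.1091904 ]), 'moment': array([ 0.04016416, -0.01775889, -0.01063366]), 'gripper_force': 0.0, 'width': 0.08556482395195586}
top [[465.44800988   0.         319.02621904]
 [  0.         465.44800988 196.24756194]
 [  0.           0.           1.        ]] [ 2.13645917 -2.12988006  0.20482148] [0.03170359 0.61088306 1.21060351]
scene [[412.12313272   0.         324.05719381]
 [  0.         412.12313272 199.74930949]
 [  0.           0.           1.        ]] [ 1.18218313  2.34949772 -0.98316459] [ 0.3287353  -0.24585962  1.4355944 ]
```

View pics/top0.png

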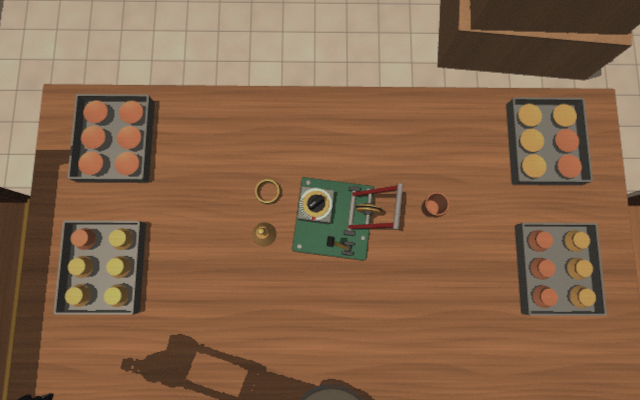

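View pics/scene0.png

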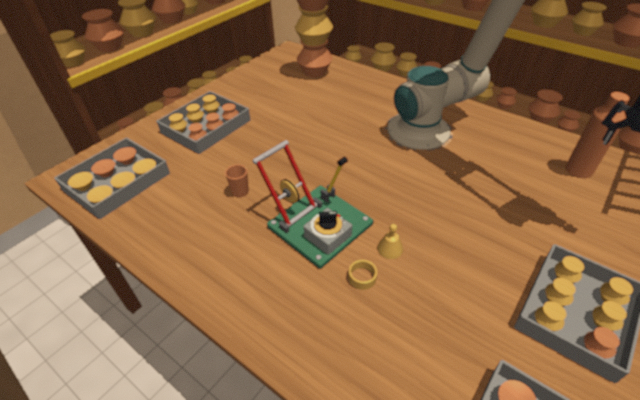

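```bash
cat > h.py <<'E'
import numpy as np, cv2
from scipy.optimize import least_squares
from scipy.spatial.transform import Rotation as R
def crop(src,dst,x0,y0,w,h,f):
    im=cv2.imread(src)[y0:y0+h,x0:x0+w];cv2.imwrite(dst,cv2.resize(im,None,fx=f,fy=f,interpolation=cv2.INTER_CUBIC))
E
python3 - <<'E'
from h import *
crop("pics/top0.png","a.png",285,170,130,100,6);crop("pics/scene0.png","b.png",240,130,150,140,5)
a=cv2.imread("a.png");b=cv2.imread("b.png")
cv2.imwrite("pics/a.png",a);cv2.imwrite("pics/b.png",b[:600])
E
```

```text
(no output)
```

View pics/a.png

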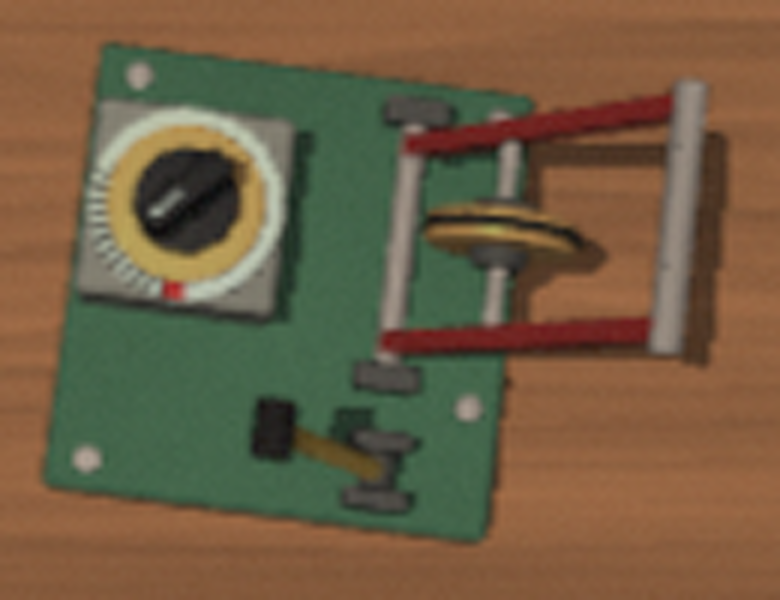

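View pics/b.png

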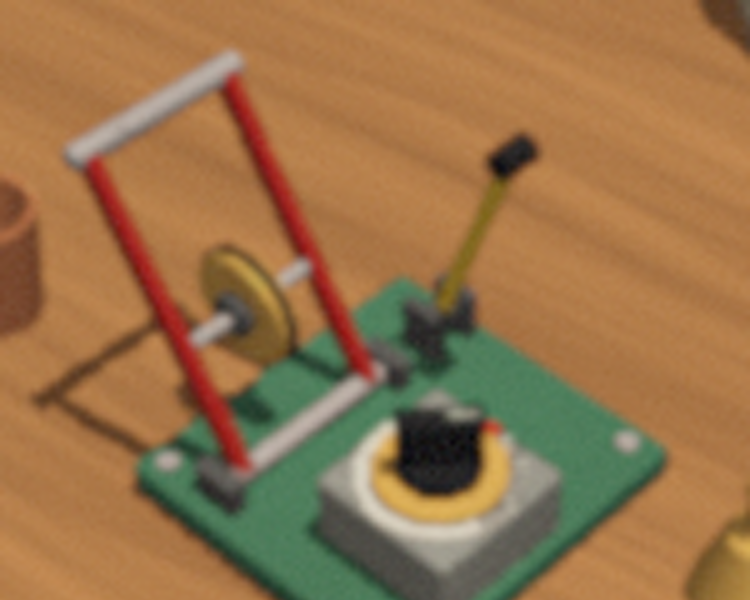

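```bash
cat >> h.py <<'E'
def cams():
    from rig import optics
    return {n:optics.get_image(n) for n in("top","scene")}
def proj(c,P): return cv2.projectPoints(np.float64(P).reshape(-1,3),c["rvec"],c["tvec"],c["K"],None)[0].reshape(-1,2)
def ray(c,uv,z):
    Rm=cv2.Rodrigues(c["rvec"])[0];o=-Rm.T@c["tvec"].ravel();d=Rm.T@np.linalg.inv(c["K"])@np.r_[uv,1];return o+d*(z-o[2])/d[2]
def L2W(p,P):
    P=np.float64(P).reshape(-1,3);return P@R.from_euler('z',p[2]).as_matrix().T+[p[0],p[1],0]
E
python3 - <<'E'
from h import *
c=cams()
A=np.array([[80,150,22,103,45],[80,-55,22,533,100],[-130,-55,22,485,542],[-130,150,22,43,487],
[45,145,67,97,100],[45,55,67,295,120],[-45,55,67,275,315],[-45,145,67,80,292],
[56,-99,192,690,85],[-56,-99,192,665,352],[-105,51,183,275,430]],float)
B=np.array([[-56,-99,192,236,60],[56,-99,192,75,157],[-105,51,183,513,155],[-130,-55,22,402,280],[-130,150,22,663,455],[80,-55,22,140,465]],float)
ua=(A[:,3:]+.5)/6-.5+[285,170];ub=(B[:,3:]+.5)/5-.5+[240,130]
f=lambda p:np.r_[proj(c["top"],L2W(p,A[:,:3]/1e3))-ua,proj(c["scene"],L2W(p,B[:,:3]/1e3))-ub].ravel()
r=least_squares(f,[.45,0,-.1],loss='soft_l1');p=r.x;print("pose",p.round(4));print(f(p).reshape(-1,2).round(1).tolist())
np.save("p.npy",p)
N=["box","knobgrip","kick","foot","rail0","rail1","redmark"]
for n,q in zip(N,L2W(p,np.array([[0,100,67],[0,100,104],[-105,0,42],[-105,51,183],[0,-99,192],[0,0,220],[-40,100,67]])/1e3)):print(n,q.round(4))
g=lambda u,z:ray(c["top"],(np.array(u)+.5)/6-.5+[285,170],z)
d=g((150,220),.111)-g((240,165),.111)
print("bar end dir world",np.arctan2(d[1],d[0]),"knob angle",(p[2]+np.pi-np.arctan2(d[1],d[0])))
for n,u in dict(cup=(436,205),bell=(262,234),bang=(267,191)).items():
    print(n,ray(c["top"],u,.05)[:2].round(3), [x for x in (L2W([0,0,-p[2]],np.r_[ray(c["top"],u,.05)[:2]-p[:2],0])).round(3)])
s=c["top"]
E
```

```text
pose [ 0.5759 -0.0558 -0.1215]
[[-0.5, -0.8], [0.3, -1.0], [0.4, 0.3], [-0.5, 0.1], [0.2, -0.8], [0.3, -0.1], [-0.4, 0.3], [-1.4, -0.0], [-0.0, -0.7], [-0.2, 0.2], [0.1, 0.1], [0.4, -0.4], [-0.7, 0.3], [0.1, -0.5], [0.2, -2.8], [2.4, -2.6], [-1.9, -1.1]]
box [0.588  0.0434 0.067 ]
knobgrip [0.588  0.0434 0.104 ]
kick [ 0.4716 -0.0431  0.042 ]
foot [0.4778 0.0075 0.183 ]
rail0 [ 0.5638 -0.1541  0.192 ]
rail1 [ 0.5759 -0.0558  0.22  ]
redmark [0.5483 0.0483 0.067 ]
bar end dir world 2.1292920850153827 knob angle 0.8907625759687741
cup [ 0.589 -0.286] [array([ 0.041, -0.227,  0.   ])]
bell [0.508 0.186] [array([-0.097,  0.232,  0.   ])]
bang [0.626 0.176] [array([0.021, 0.236, 0.   ])]
```

{"method": "send_rows", "body": {
  "increments": [
    {"gripper": -1, "linear": [0.46, -0.517, 0], "delta_rot": [0, 0, -0.787]},
    {"gripper": -1, "linear": [0.46, -0.517, 0], "delta_rot": [0, 0, -0.787]},
    {"gripper": -1, "linear": [0.46, -0.517, 0], "delta_rot": [0, 0, -0.787]},
    {"gripper": -1, "linear": [0.46, -0.517, 0], "delta_rot": [0, 0, -0.787]},
    {"gripper": -1, "linear": [0.46, -0.517, 0], "delta_rot": [0, 0, -0.787]},
    {"gripper": -1, "linear": [0.46, -0.517, 0], "delta_rot": [0, 0, -0.787]},
    {"gripper": -1, "linear": [0.46, -0.517, 0], "delta_rot": [0, 0, -0.787]},
    {"gripper": -1, "linear": [0.46, -0.517, 0], "delta_rot": [0, 0, -0.787]}
  ]
}}

```text
clock: 1.0
position: [0.395, 0.26, 0.2314]
ee_rot: [0.0, 0.485, 0.875, 0.0]
contact_force: [0.6, 0.9, -0.4]
width: 0.0855
gripper_force: 0.0
```

{"method": "send_rows", "body": {
  "increments": [
    {"gripper": -1, "linear": [0.193, -0.217, 0], "delta_rot": [0, 0, 0]},
    {"gripper": -1, "linear": [0.193, -0.217, 0], "delta_rot": [0, 0, 0]},
    {"gripper": -1, "linear": [0.193, -0.217, 0], "delta_rot": [0, 0, 0]},
    {"gripper": -1, "linear": [0.193, -0.217, 0], "delta_rot": [0, 0, 0]},
    {"gripper": -1, "linear": [0.193, -0.217, 0], "delta_rot": [0, 0, 0]},
    {"gripper": -1, "linear": [0.193, -0.217, 0], "delta_rot": [0, 0, 0]},
    {"gripper": -1, "linear": [0.193, -0.217, 0], "delta_rot": [0, 0, 0]},
    {"gripper": -1, "linear": [0.193, -0.217, 0], "delta_rot": [0, 0, 0]}
  ]
}}

```text
clock: 1.8
position: [0.5871, 0.0441, 0.2306]
ee_rot: [-0.001, 0.485, 0.874, -0.0]
contact_force: [0.1, 0.4, -0.0]
width: 0.0853
gripper_force: 0.0
```

```bash
python3 - <<'E'
from h import *
from rig import *
s=get_state();d=optics.get_image("wrist");print(s["position"],s["ee_rot"],s["clock"]);print(d["T_tool_cam"],d["K"])
im=d["pixels"].copy()
p=np.load("p.npy");q=s["ee_rot"];T=np.eye(4);T[:3,:3]=R.from_quat(q[[1,2,3,0]]).as_matrix();T[:3,3]=s["position"]
M=np.linalg.inv(T@d["T_tool_cam"])
P=L2W(p,np.array([[0,100,111],[45,145,67],[45,55,67],[-45,55,67],[-45,145,67],[-105,51,183],[56,-99,192],[-56,-99,192]])/1e3)
u=cv2.projectPoints(P,cv2.Rodrigues(M[:3,:3])[0],M[:3,3],d["K"],None)[0].reshape(-1,2);print(u.round(0).tolist())
for a in u:
    if abs(a).max()<3000: cv2.drawMarker(im,tuple(int(t) for t in a),(255,0,255),0,10)
cv2.imwrite("pics/w1.png",im)
E
```

```text
[0.5870648  0.04407305 0.2305545 ] [-9.21592479e-04  4.85428737e-01  8.74275744e-01 -1.26726526e-04] 1.8
[[ 4.02620484e-04 -9.54423404e-01 -2.98455699e-01  7.55528659e-02]
 [ 9.99999837e-01  2.63716662e-04  5.05679955e-04 -4.13726523e-04]
 [-4.03925043e-04 -2.98455854e-01  9.54423355e-01 -1.41093957e-01]
 [ 0.00000000e+00  0.00000000e+00  0.00000000e+00  1.00000000e+00]] [[307.55317793   0.         324.7666362 ]
 [  0.         307.55317793 201.71782899]
 [  0.           0.           1.        ]]
[[326.0, 197.0], [388.0, 178.0], [332.0, 241.0], [264.0, 191.0], [319.0, 120.0], [148.0, 186.0], [226.0, 448.0], [100.0, 381.0]]
```

View pics/w1.png

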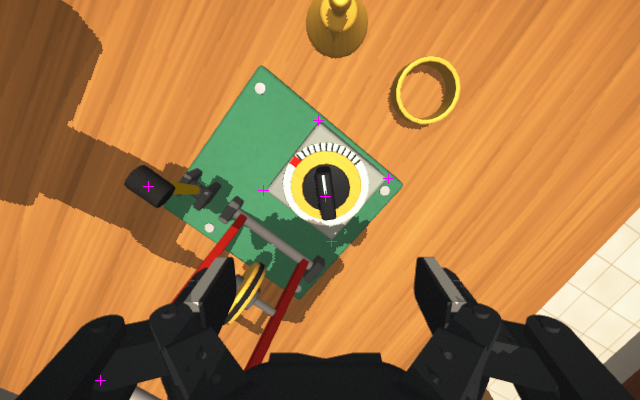

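{"method": "send_rows", "body": {
  "increments": [
    {"gripper": -1, "linear": [0, 0, -0.05], "delta_rot": [0, 0, 0.11]},
    {"gripper": -1, "linear": [0, 0, -0.1], "delta_rot": [0, 0, 0.11]},
    {"gripper": -1, "linear": [0, 0, -0.142], "delta_rot": [0, 0, 0.11]},
    {"gripper": -1, "linear": [0, 0, -0.142], "delta_rot": [0, 0, 0.11]},
    {"gripper": 1, "linear": [0, 0, -0.142], "delta_rot": [0, 0, 0.11]},
    {"gripper": 1, "linear": [0, 0, -0.142], "delta_rot": [0, 0, 0.11]},
    {"gripper": 1, "linear": [0, 0, -0.142], "delta_rot": [0, 0, 0.11]},
    {"gripper": 1, "linear": [0, 0, -0.142], "delta_rot": [0, 0, 0.11]}
  ],
  "newtons": 30
}}

```text
clock: 2.65
position: [0.5883, 0.0448, 0.0915]
ee_rot: [0.002, 0.436, 0.9, 0.001]
contact_force: [-0.5, 0.1, -0.3]
width: 0.0283
gripper_force: 0.0
```

{"method": "send_rows", "body": {
  "increments": [
    {"gripper": 1, "linear": [0, 0, 0], "delta_rot": [0, 0, 0]},
    {"gripper": 1, "linear": [0, 0, 0], "delta_rot": [0, 0, 0]},
    {"gripper": 1, "linear": [0, 0, 0], "delta_rot": [0, 0, 0]},
    {"gripper": 1, "linear": [0, 0, 0], "delta_rot": [0, 0, 0]}
  ]
}}

```text
clock: 3.05
position: [0.5874, 0.0444, 0.0908]
ee_rot: [0.001, 0.436, 0.9, 0.0]
contact_force: [-1.6, -0.1, 6.1]
width: 0.0133
gripper_force: 33.8
```

{"method": "send_rows", "body": {
  "increments": [
    {"gripper": 1, "linear": [0, 0, 0], "delta_rot": [0, 0, 0.12]},
    {"gripper": 1, "linear": [0, 0, 0], "delta_rot": [0, 0, 0.24]},
    {"gripper": 1, "linear": [0, 0, 0], "delta_rot": [0, 0, 0.36]},
    {"gripper": 1, "linear": [0, 0, 0], "delta_rot": [0, 0, 0.48]},
    {"gripper": 1, "linear": [0, 0, 0], "delta_rot": [0, 0, 0.6]},
    {"gripper": 1, "linear": [0, 0, 0], "delta_rot": [0, 0, 0.7]},
    {"gripper": 1, "linear": [0, 0, 0], "delta_rot": [0, 0, 0.77]},
    {"gripper": 1, "linear": [0, 0, 0], "delta_rot": [0, 0, 0.8]}
  ]
}}

```text
clock: 3.85
position: [0.5868, 0.0436, 0.0908]
ee_rot: [0.0, 0.051, 0.999, -0.001]
contact_force: [-3.1, -3.0, 7.9]
width: 0.0134
gripper_force: 37.0
```

```bash
python3 - <<'E'
from rig import *
from h import *
s=get_state();q=s["ee_rot"];y=R.from_quat(q[[1,2,3,0]]).as_matrix()[:,1];print(np.arctan2(y[1],y[0]), s["moment"],s["qpos"])
E
```

```text
1.4692436897913175 [-0.57024342  0.56809454 -0.78282297] [-4.31302700e-02  4.04545734e-01  1.68230836e+00 -1.65845254e-03
  1.05443233e+00 -1.51155564e+00]
```

{"method": "send_rows", "body": {
  "increments": [
    {"gripper": 0.3, "linear": [0, 0, 0], "delta_rot": [0, 0, 0]},
    {"gripper": 0.3, "linear": [0, 0, 0], "delta_rot": [0, 0, 0]},
    {"gripper": 0.3, "linear": [0, 0, 0.03], "delta_rot": [0, 0, 0]},
    {"gripper": 0.3, "linear": [0, 0, 0.07], "delta_rot": [0, 0, 0]},
    {"gripper": 1, "linear": [-0.01, 0.001, 0.1], "delta_rot": [0, 0, 0]},
    {"gripper": 1, "linear": [-0.05, 0.006, 0.1], "delta_rot": [0, 0, 0]},
    {"gripper": 1, "linear": [-0.1, 0.012, 0.1], "delta_rot": [0, 0, 0]},
    {"gripper": 1, "linear": [-0.104, 0.013, 0.1], "delta_rot": [0, 0, 0]}
  ]
}}

```text
clock: 4.65
position: [0.4754, 0.0587, 0.1883]
ee_rot: [-0.004, 0.051, 0.999, 0.0]
contact_force: [-0.5, 0.2, 0.3]
width: -0.0003
gripper_force: 0.0
```

```bash
python3 - <<'E'
from rig import *
from h import *
s=get_state();d=optics.get_image("wrist");cv2.imwrite("pics/w2.png",d["pixels"])
p=np.load("p.npy");print(R.from_euler('z',-p[2]).as_matrix()@(s["position"]-[p[0],p[1],0]))
E
```

```text
[-0.11357156  0.10152175  0.1883183 ]
```

View pics/w2.png

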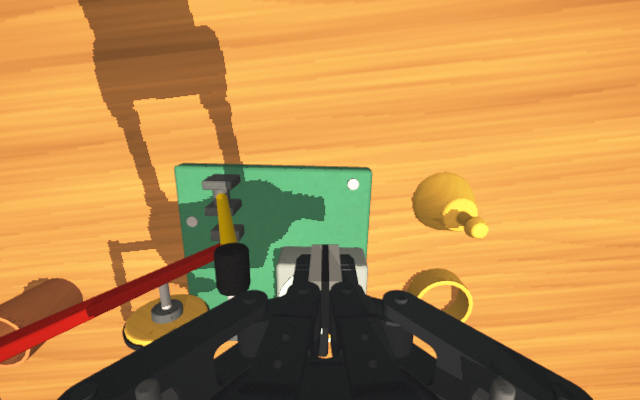

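{"method": "send_rows", "body": {
  "increments": [
    {"gripper": 1, "linear": [0, 0, -0.038], "delta_rot": [0, 0, 0]},
    {"gripper": 1, "linear": [-0.002, -0.02, -0.038], "delta_rot": [0, 0, 0]},
    {"gripper": 1, "linear": [-0.005, -0.04, -0.038], "delta_rot": [0, 0, 0]},
    {"gripper": 1, "linear": [-0.007, -0.055, -0.038], "delta_rot": [0, 0, 0]},
    {"gripper": 1, "linear": [-0.009, -0.07, -0.038], "delta_rot": [0, 0, 0]},
    {"gripper": 1, "linear": [-0.01, -0.085, -0.038], "delta_rot": [0, 0, 0]},
    {"gripper": 1, "linear": [-0.012, -0.1, -0.038], "delta_rot": [0, 0, 0]},
    {"gripper": 1, "linear": [-0.014, -0.115, -0.038], "delta_rot": [0, 0, 0]}
  ]
}}

```text
clock: 5.5
position: [0.4712, -0.0584, 0.1529]
ee_rot: [0.002, 0.051, 0.999, -0.0]
contact_force: [0.1, -0.0, 0.2]
width: -0.0007
gripper_force: 0.0
```

{"method": "send_rows", "body": {
  "increments": [
    {"gripper": 1, "linear": [0, 0, 0.05], "delta_rot": [0, 0, -0.02]},
    {"gripper": 1, "linear": [0, 0, 0.1], "delta_rot": [0, 0, -0.02]},
    {"gripper": -0.2, "linear": [0.02, -0.02, 0.12], "delta_rot": [0, 0, -0.02]},
    {"gripper": -0.2, "linear": [0.055, -0.055, 0.12], "delta_rot": [0, 0, -0.02]},
    {"gripper": -0.2, "linear": [0.092, -0.095, 0.12], "delta_rot": [0, 0, -0.02]},
    {"gripper": -0.2, "linear": [0.092, -0.095, 0.12], "delta_rot": [0, 0, -0.02]},
    {"gripper": -0.2, "linear": [0.092, -0.095, 0.12], "delta_rot": [0, 0, -0.02]},
    {"gripper": -0.2, "linear": [0.092, -0.095, 0.12], "delta_rot": [0, 0, -0.02]}
  ]
}}

```text
clock: 6.3
position: [0.5609, -0.1518, 0.2708]
ee_rot: [-0.001, 0.061, 0.998, 0.001]
contact_force: [1.0, 0.2, -0.1]
width: 0.0513
gripper_force: 0.0
```

```bash
python3 - <<'E'
from rig import *
from h import *
s=get_state();d=optics.get_image("wrist")
c=cams()
for n in c: cv2.imwrite(f"{n}1.png",c[n]["pixels"])
crop("scene1.png","s.png",230,110,160,160,3)
a=cv2.imread("s.png");cv2.imwrite("pics/m1.png",np.hstack([cv2.resize(d["pixels"],(800,500))[:480,160:480],a]))
p=np.load("p.npy");q=s["ee_rot"];T=np.eye(4);T[:3,:3]=R.from_quat(q[[1,2,3,0]]).as_matrix();T[:3,3]=s["position"]
print(R.from_euler('z',-p[2]).as_matrix()@(s["position"]-[p[0],p[1],0]),s["position"])
M=np.linalg.inv(T@d["T_tool_cam"]);im=d["pixels"].copy()
P=L2W(p,np.array([[56,-99,192],[-56,-99,192],[0,-99,192],[-105,-146,9]])/1e3)
u=cv2.projectPoints(P,cv2.Rodrigues(M[:3,:3])[0],M[:3,3],d["K"],None)[0].reshape(-1,2);print(u.round(0).tolist())
for x in u: cv2.drawMarker(im,tuple(int(t) for t in x),(255,0,255),0,10)
cv2.imwrite("pics/m1.png",cv2.resize(np.hstack([im[:,60:460],cv2.resize(a,(400,400))]),(800,400)))
E
```

```text
[-0.00317699 -0.09709007  0.27077272] [ 0.56092566 -0.15183174  0.27077272]
[[323.0, 280.0], [323.0, 140.0], [323.0, 215.0], [285.0, 84.0]]
```

View pics/m1.png

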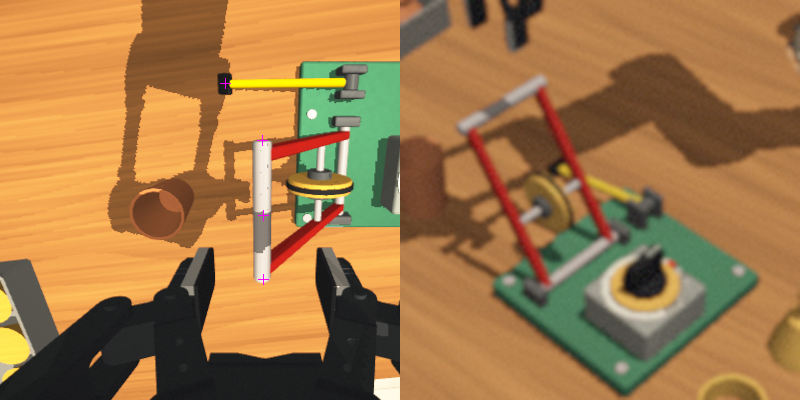

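{"method": "send_rows", "body": {
  "increments": [
    {"gripper": -0.2, "linear": [0.002, -0.002, -0.04], "delta_rot": [0, 0, 0]},
    {"gripper": -0.2, "linear": [0.002, -0.002, -0.08], "delta_rot": [0, 0, 0]},
    {"gripper": -0.2, "linear": [0.002, -0.002, -0.098], "delta_rot": [0, 0, 0]},
    {"gripper": -0.2, "linear": [0.002, -0.002, -0.098], "delta_rot": [0, 0, 0]},
    {"gripper": 1, "linear": [0.002, -0.002, -0.098], "delta_rot": [0, 0, 0]},
    {"gripper": 1, "linear": [0.002, -0.002, -0.098], "delta_rot": [0, 0, 0]},
    {"gripper": 1, "linear": [0.002, -0.002, -0.098], "delta_rot": [0, 0, 0]},
    {"gripper": 1, "linear": [0.002, -0.002, -0.098], "delta_rot": [0, 0, 0]}
  ],
  "newtons": 40
}}

```text
clock: 7.25
position: [0.5641, -0.1545, 0.1754]
ee_rot: [0.002, 0.061, 0.998, -0.0]
contact_force: [-0.2, -0.3, 7.0]
width: 0.0126
gripper_force: 39.2
```

```bash
python3 - <<'E'
from rig import *
from h import *
s=get_state();p=np.load("p.npy")
print(R.from_euler('z',-p[2]).as_matrix()@(s["position"]-[p[0],p[1],0]),s["position"],s["width"],s["gripper_force"],s["contact_force"])
th0=np.arctan2(-.099,.162)
for k in range(1,17):
    a=-.55+.55*k/16; v=R.from_euler('z',p[2]).as_matrix()@[0,.19*(np.sin(a)-np.sin(-.55)),.19*(np.cos(a)-np.cos(.55))]
    print(k,v.round(3))
E
```

```text
[ 0.00033825 -0.09937489  0.17542042] [ 0.56413796 -0.15452588  0.17542042] 0.01263219413099835 39.187177419662476 [-0.15649103 -0.25647621  6.95010855]
1 [0.001 0.006 0.003]
2 [0.001 0.011 0.006]
3 [0.002 0.017 0.009]
4 [0.003 0.023 0.012]
5 [0.004 0.029 0.015]
6 [0.004 0.035 0.017]
7 [0.005 0.041 0.019]
8 [0.006 0.047 0.021]
9 [0.007 0.054 0.023]
10 [0.007 0.06  0.024]
11 [0.008 0.066 0.025]
12 [0.009 0.073 0.026]
13 [0.01  0.079 0.027]
14 [0.01  0.086 0.028]
15 [0.011 0.092 0.028]
16 [0.012 0.099 0.028]
```

{"method": "send_rows", "body": {
  "increments": [
    {"gripper": 1, "linear": [0.001, 0.006, 0.003], "delta_rot": [0, 0, 0]},
    {"gripper": 1, "linear": [0.001, 0.011, 0.006], "delta_rot": [0, 0, 0]},
    {"gripper": 1, "linear": [0.002, 0.017, 0.009], "delta_rot": [0, 0, 0]},
    {"gripper": 1, "linear": [0.003, 0.023, 0.012], "delta_rot": [0, 0, 0]},
    {"gripper": 1, "linear": [0.004, 0.029, 0.015], "delta_rot": [0, 0, 0]},
    {"gripper": 1, "linear": [0.004, 0.035, 0.017], "delta_rot": [0, 0, 0]},
    {"gripper": 1, "linear": [0.005, 0.041, 0.019], "delta_rot": [0, 0, 0]},
    {"gripper": 1, "linear": [0.006, 0.047, 0.021], "delta_rot": [0, 0, 0]}
  ]
}}

```text
clock: 8.05
position: [0.5697, -0.1105, 0.1967]
ee_rot: [0.002, 0.061, 0.998, -0.004]
contact_force: [-2.3, -7.7, 7.0]
width: 0.0126
gripper_force: 38.8
```

{"method": "send_rows", "body": {
  "increments": [
    {"gripper": 1, "linear": [0.001, 0.007, 0.002], "delta_rot": [0, 0, 0]},
    {"gripper": 1, "linear": [0.001, 0.013, 0.003], "delta_rot": [0, 0, 0]},
    {"gripper": 1, "linear": [0.002, 0.019, 0.004], "delta_rot": [0, 0, 0]},
    {"gripper": 1, "linear": [0.003, 0.026, 0.005], "delta_rot": [0, 0, 0]},
    {"gripper": 1, "linear": [0.004, 0.032, 0.006], "delta_rot": [0, 0, 0]},
    {"gripper": 1, "linear": [0.004, 0.039, 0.007], "delta_rot": [0, 0, 0]},
    {"gripper": 1, "linear": [0.005, 0.045, 0.007], "delta_rot": [0, 0, 0]},
    {"gripper": 1, "linear": [0.006, 0.052, 0.007], "delta_rot": [0, 0, 0]}
  ]
}}

```text
clock: 8.85
position: [0.5764, -0.0569, 0.2036]
ee_rot: [0.002, 0.061, 0.998, -0.002]
contact_force: [0.0, -3.7, 7.7]
width: 0.0124
gripper_force: 42.0
```

{"method": "send_rows", "body": {
  "increments": [
    {"gripper": 1, "linear": [0, 0, 0], "delta_rot": [0, 0, 0]},
    {"gripper": 1, "linear": [0, 0, 0], "delta_rot": [0, 0, 0]},
    {"gripper": 1, "linear": [0, 0, 0], "delta_rot": [0, 0, 0]},
    {"gripper": 1, "linear": [0, 0, 0], "delta_rot": [0, 0, 0]},
    {"gripper": 1, "linear": [0, 0, 0], "delta_rot": [0, 0, 0]},
    {"gripper": 1, "linear": [0, 0, 0], "delta_rot": [0, 0, 0]}
  ]
}}

```text
clock: 9.45
position: [0.5764, -0.0569, 0.2036]
ee_rot: [0.002, 0.061, 0.998, -0.002]
contact_force: [0.2, -4.0, 7.9]
width: 0.0122
gripper_force: 42.0
```

```bash
python3 - <<'E'
from rig import *
from h import *
s=get_state();p=np.load("p.npy");c=cams()
print(R.from_euler('z',-p[2]).as_matrix()@(s["position"]-[p[0],p[1],0]),s["width"],s["gripper_force"],s["contact_force"],s["clock"],abs(s["qd"]).max())
u=proj(c["scene"],L2W(p,np.array([[56,0,220],[-56,0,220],[0,100,111],[-23,100,111],[23,100,111]])/1e3))
im=c["scene"]["pixels"].copy()[110:270,230:430];u=(u-[230,110])
im=cv2.resize(im,None,fx=4,fy=3.75,interpolation=cv2.INTER_CUBIC)
for a in u: cv2.drawMarker(im,(int(a[0]*4),int(a[1]*3.75)),(255,0,255),0,12)
cv2.imwrite("pics/f.png",im)
t=cv2.resize(c["top"]["pixels"][165:275,225:455],None,fx=3.4,fy=3.4,interpolation=cv2.INTER_CUBIC);cv2.imwrite("pics/g.png",t)
E
```

```text
[ 0.00064607 -0.0009405   0.20357969] 0.012243198950316033 42.03978896141052 [ 0.16884424 -3.99068023  7.93193347] 9.45 0.0012208993830929587
```

View pics/f.png

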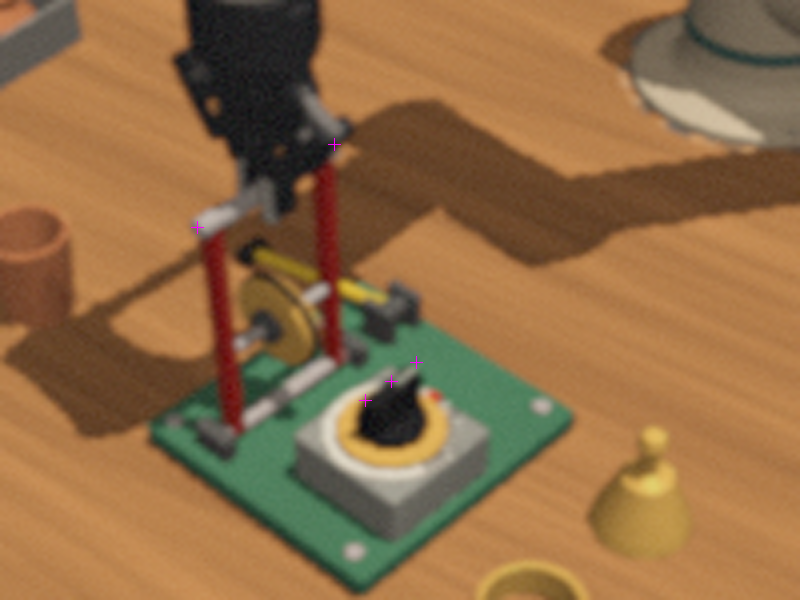

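View pics/g.png

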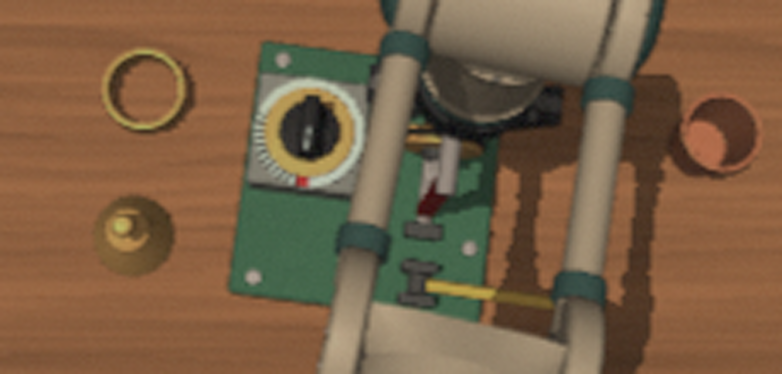

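The two final views show the knob's white line pointing at the red mark (top crop, about (305,150) towards (303,182)). The kickstand is down, and the rail is upright at its predicted ends (198,227) and (335,145) in the scene crop. The cup, bell and bangles are standing where they were, so I'm handing in.

```bash
python3 -c "
from rig import sign_off
print(sign_off())"
```

```text
the job is handed in; nothing more can be done
None
```

The job is handed in after about 9.5 s of robot time: the knob is at its zero stop, the kickstand is down, the gripper is holding the frame upright and still by its rail, and the cup, bell and bangles were not disturbed; no verdict came back.

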